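# Load a taped bundle through the spring gate into the date coder

### The job

Put the yellow bundle, either end first, on the blue rollers in front of the yellow spring gate of the date coder, then push it along the fence and through the gate, the bundle itself holding the gate open, until it is pressed home against the back stop under the print head: firmly, so that the stop's switch pad is fully in and you feel the solid stop, but without crushing the bundle or forcing the gate. Leave it standing on the rollers, square, flush with the fence and keeping the pad in, let go so that the gate swings fully shut behind it, and do not disturb the other things on the bench.

Things in the scene. Friction and masses are not known exactly. Their poses are not given: they have to be found in the camera images.
- yellow_bundle: the bundle to load: eight upright sweet boxes taped into one rigid block, yellow with orange panels and a red band round the foot, 160 long (its x) x 60 wide (its y) x 76 mm high, 0.25 to 0.5 kg. Origin: centre of the underside; z up. It starts standing on the bench. Both ends are alike. Thin card: 10 N against its end is right for seating it, 20 N crushes it.
- lane: the coder's roller lane, fixed on the bench. Origin: at bench height straight below the shut gate, on the line on which the bundle's middle runs when flush with the fence. x: direction of travel, infeed to back stop; y: to the gate's hinge side; z up. Free-turning blue rollers from x -208 to +283 mm, tops 60 mm above the bench. Keep fingers more than 45 mm above the rollers, clear of fence and gate.
- fence (a point): a point of the fence's inner face at roller height, on the lane at x = -100, y = -30 mm. The fence is a straight rigid steel strip on the side away from the robot, from x -200 to +280 mm (upstream of that it flares away), 30 mm high above the rollers. Drawing the bundle sideways over the rollers takes up to 4 N (more if pressed down) before it meets the fence; 10 N there does no harm.
- guide (a point): a point of the opposite guide's inner face at roller height, on the lane at x = -40, y = +36 mm. 30 mm high; straight from x -75 to -10 mm, upstream of that flaring out to y = +62 mm at x -145 mm, and past the gate set back to y = +52 mm.
- head (a point): middle of the print head's underside (grey box, black top), 85 mm above the rollers. The head covers the lane at x +206 to +266, y -55 to +45 mm and is 80 mm tall, so the bundle can only be slid in under it, held or pushed near its rear end. Its column and the operating panel stand at y -100 to -160, x +40 to +290 mm, up to 250 mm above the bench (panel 100 mm).
- gate (a joint): the spring gate's angle in rad: 0 shut (straight across the lane), growing as it swings in the direction of travel, at most 1.5. Spring torque 0.05 N m shut, 0.13 N m at 1.4 rad: it resists the bundle's front with about 3 to 8 N, then rests on its side with about 2 N. It can swing shut only when the bundle's rear end is 72 mm past the gate (lane x), a little short of home.
- gate_tip (a point): middle height of the gate's free edge (red strip). The gate is a yellow leaf 72 mm long, 4 mm thick, from 8 to 40 mm above the rollers, its hinge pin on the lane at x = 0, y = +44 mm, its free edge beside the fence when shut. Over 15 N on the gate harms it. The bundle stands 36 mm higher than the gate.
- blue_bundle: another bundle of the same size, blue and white; leave it. Origin: centre of the underside.
- green_bundle: another bundle of the same size, green and white; leave it. Origin: centre of the underside.
- tape_roll: roll of clear tape lying flat, 110 mm across, 50 mm high; leave it. Origin: centre of the underside.
- scanner: hand scanner lying down, 180 x 58 x 45 mm, black and grey; leave it. Origin: underside, near its middle.
- cutter: orange safety cutter, 150 x 24 x 16 mm; leave it. Origin: underside, near its middle.
- marker: white marker pen with red cap, 135 x 17 x 17 mm; leave it. Origin: underside, near its middle.
- stop_pad (a joint): how far the switch pad of the back stop is pushed in, m: 0 free, 0.004 fully in, where it meets the solid steel stop (light spring, 0.2 to 0.3 N). Dark rubber pad 44 mm wide, 11 to 45 mm above the rollers, facing the gate. The stop is clamped to suit: fully in, the pad's face lies anywhere from lane x = +238 to +262 mm. This is not measured: feel for it; once solid, a millimetre more is many newtons.
There are look-alikes about, which are no part of the job. There is more than one size of the yellow_bundle; the one meant has the size given above.

How it is judged (in metres and radians):
On the way, in this order (a step that is already met when the one before it is completed fails the run):
1. the bundle stands on the rollers in front of the shut gate, lengthwise, between fence and guide (x of yellow_bundle in the frame of lane between -0.17 and -0.078 m and y of yellow_bundle in the frame of lane between -0.005 and 0.02 m and z of yellow_bundle in the frame of lane below 0.064 m and angle between the x axis of yellow_bundle and the x axis of lane, either way round below 0.15 rad and value of joint gate below 0.1 rad), for 0.2 s.
2. the bundle, standing on the rollers, is part way through the gate and holds it open (x of yellow_bundle in the frame of lane below 0.1 m and z of yellow_bundle in the frame of lane below 0.066 m and value of joint gate above 0.9 rad and contact force between yellow_bundle and gate above 0.3 N), for 0.2 s.
3. the bundle is pressed home: at least 5 N on the stop pad for 0.2 s (contact force between yellow_bundle and stop_pad above 5 N), for 0.2 s.
At the end, for the whole second after the job is handed in: The yellow bundle stands upright on the rollers (within 4 mm) beyond the gate, keeps the switch pad at least 2 of its 4 mm in, is within 3 mm of flush with the fence and 2 degrees of square to the lane, at rest and released, and the gate is shut behind it (below 0.05 rad) (value of joint stop_pad above 0.002 m and x of yellow_bundle in the frame of lane above 0.15 m and y of yellow_bundle in the frame of lane between -0.003 and 0.003 m and angle between the x axis of yellow_bundle and the x axis of lane, either way round below 0.035 rad and angle between yellow_bundle's own z axis and vertical below 0.05 rad and z of yellow_bundle in the frame of lane between 0.056 and 0.064 m and linear speed of yellow_bundle below 0.01 m/s and value of joint gate below 0.05 rad); the robot touches nothing.
It fails at once if the bundle is crushed on the back stop (over 20 N) (contact force between yellow_bundle and stop_pad above 20 N).
It fails at once if the gate is forced with the bundle (over 15 N) or by the arm (over 15 N) (contact force between any of yellow_bundle, the arm, the fingers and gate above 15 N).
It fails at once if another thing on the bench is moved by more than 20 mm (distance of any of blue_bundle, green_bundle, tape_roll, scanner, cutter, marker from where it was at the start of the episode above 0.02 m).
It also fails if it takes over 72 s, if anything falls off the work surface, if the arm or the gripper's body presses on something with over 40 N, if the wrist force passes 120 N, or if a joint passes its speed limit or range.

### The arm

A 6-joint arm with a two-finger parallel gripper is mounted at the origin on the work surface. World frame = base frame: x ahead of the robot, y to its left, z up, the work surface at z = 0. Lengths are in mm, angles in rad, forces in N, time in s.
With the tool pointing down it reaches from about 375 to 900 mm from the base axis. Payload 3.1 kg.
Tool frame: the origin (TCP) lies midway between the tips of the shut fingers; the grasp point (between the pads) lies 19 mm behind it; z points along the fingers, y is the line along which they close (so a half turn about z gives the same grasp; the last joint's range is limited). The gripper opens to 87 mm and grips with 3 to 60 N. Pads are 19 mm wide; open, the fingers measure 117 mm over their backs; the gripper's body (75 mm by 190 mm) begins 51 mm behind the grasp point.
Start: joints at [0.988, 0.527, 1.433, -0, 1.181, -0.178], TCP at [246.105, 574.482, 222.548] pointing down, gripper open.
Joint ranges: [-3.08, 3.08], [-0.75, 2.2], [0.22, 2.44], [-1.43, 4.57], [0, 2.65], [-2.85, 2.85]. Speed limits (rad/s): [2.79, 2.79, 3.14, 3.14, 3.14, 3.14].

### API

Orientations are given as a unit quaternion [x, y, z, w].
In Python, from rig import status, get_image, calibration, manip gives the robot as it stands.
- The arm moves only by the tool move_arm, never from a script. Its argument "increments" is a list of rows, each a list of 3 entries, a list of its own where there are three numbers: the shift along the world's x, y, z in m, then the turn, a rotation vector about the world's x, y, z in rad, then the finger opening in m, from 0 to 0.087. In form: [[[x, y, z], [ax, ay, az], grip], ...]. A call has exactly 5 rows; each row shifts and turns the commanded pose from where the row before left it; what a row does not reach is not made up. A row lasts 1/8 s, in which the tool goes at most 62.5 mm and 10.7 degrees, less where a joint would pass 70% of its speed; a pose out of reach is approached as far as the arm can. A call with a gripper value outside its range is refused whole. The fingers move at their own pace and stop on an object; the grip force is fixed at half the most. Time passes only in rows, so rows that do not move let the fingers close, or fill a call up. It gives the time, the measured TCP pose, the force, the opening and the grip force at its end, in the units of the state.
- status.get_obs(): the state, without advancing time (a new reading comes with each control period).
- get_image(name): name is "scene" or "top"; returns the picture (420x560x3 uint8, red, green, blue); there is no depth.
- calibration(name): a dict with "camera_matrix" (3x3 intrinsics, pixels), "D" ([k1, k2, p1, p2, k3] as OpenCV has them; the pictures are not rectified), "xyz" and "rotation" of the camera in the world. Camera axes: x right, y down, z forward; pixel columns grow to the right and rows downward; lengths in mm; the calibration is good to about 2 mm. A picture is of the moment at which its call begins. calibration takes no time and is no camera call.
- manip.job_done(): hands the job in; it is judged then, once.
The state is a dict: "time_s": time; "joints": joint angles; "dq": joint speeds; "effort": joint torques, N m; "ee_pos": TCP position; "tool_rot": TCP orientation; "force": force on the tool from outside, world axes, zero at the start; "moment": the same for the moment, N m; "finger_gap": opening from 0.0 (shut) to 1.0 (fully open); "grasp_force": force on a finger pad.
Only numpy, scipy, OpenCV 4.12 (cv2) and the standard library are available. Lean on these libraries where they do the work, as an engineer would, in place of code of your own. Each camera call takes 0.05 s, during which the arm holds its last target. There are 200 camera calls.

## Working session

There is one attempt and no reset: what is moved stays moved. The work goes in short steps, Python scripts to look and compute and a tool call to move; the robot and the scene stay as the last step left them, time stands still between calls to the robot, and variables do not carry over. Pictures are saved under pics/ and viewed, at most 10 in all, crops included, and the job is handed in when it is done.

Besides the shell and the picture viewer there is one more tool, called after ">>>" by a JSON object that holds its "method" and its "body". move_arm: Moves the arm, as the interface text tells. Its arguments: {"type":"object","properties":{"increments":{"type":"array"}},"required":["increments"]}

```bash
mkdir -p pics; cat > h.py <<'E'
import numpy as np, cv2
from rig import status,get_image,calibration,manip
def ray(cam,px):
    c=calibration(cam);K=np.array(c["camera_matrix"],float);D=np.array(c["D"],float)
    p=cv2.undistortPoints(np.array(px,float).reshape(-1,1,2),K,D).reshape(-1,2)
    return np.array(c["xyz"],float),np.c_[p,np.ones(len(p))]@np.array(c["rotation"],float).T
def at_z(cam,px,z):
    o,d=ray(cam,px); return o+d*((z-o[2])/d[:,2])[:,None]
def proj(cam,P):
    c=calibration(cam);R=np.array(c["rotation"],float);t=np.array(c["xyz"],float)
    rv=cv2.Rodrigues(R.T)[0]
    return cv2.projectPoints(np.array(P,float).reshape(-1,1,3),rv,-R.T@t,np.array(c["camera_matrix"],float),np.array(c["D"],float))[0].reshape(-1,2)
def save(img,name,box=None,k=1):
    if box: x0,y0,x1,y1=box; img=img[y0:y1,x0:x1]
    img=cv2.resize(img,None,fx=k,fy=k,interpolation=cv2.INTER_CUBIC)
    cv2.imwrite("pics/"+name,img[:,:,::-1])
E
python3 - <<'E'
from h import *
for n in("scene","top"):
    i=get_image(n); np.save(n+"0.npy",i); save(i,n+"0.png",None,1.4); c=calibration(n); print(n,c["xyz"],c["rotation"],c["camera_matrix"])
print(status.get_obs())
E
```

```text
scene [1233.96621093  466.43830901 1099.43297295] [ 0.44745999  0.8158184  -0.32464348 -0.16978369] [[488.71699433   0.         279.37829976]
 [  0.         488.71699433 204.70234451]
 [  0.           0.           1.        ]]
top [ 180.15654184  -17.84377033 1514.62715793] [ 0.7111105  -0.69624408  0.07328753 -0.0647687 ] [[528.17315948   0.         282.45260242]
 [  0.         528.17315948 207.82781137]
 [  0.           0.           1.        ]]
{'time_s': 0.1, 'joints': array([ 9.87466339e-01,  5.28382527e-01,  1.43377456e+00, -1.85086820e-05,
        1.18140254e+00, -1.78505884e-01]), 'dq': array([-0.0007821 , -0.00042399, -0.00251661, -0.00044568, -0.00190075,
       -0.00125364]), 'effort': array([-5.54775306e-05, -4.40984774e+01, -1.77150017e+01,  6.34726812e-02,
        5.33790572e-02, -5.49075435e-05]), 'ee_pos': array([245.77142257, 573.92904238, 221.66363837]), 'tool_rot': array([ 2.01029175e-01,  9.79584761e-01, -9.16175177e-04, -3.57688663e-04]), 'force': array([ 0.23244439,  0.43196637, -0.42397075]), 'moment': array([-0.03504276, -0.01353046,  0.02505549]), 'grasp_force': 0.0, 'finger_gap': 1.0006219248604122}
```

View pics/scene0.png

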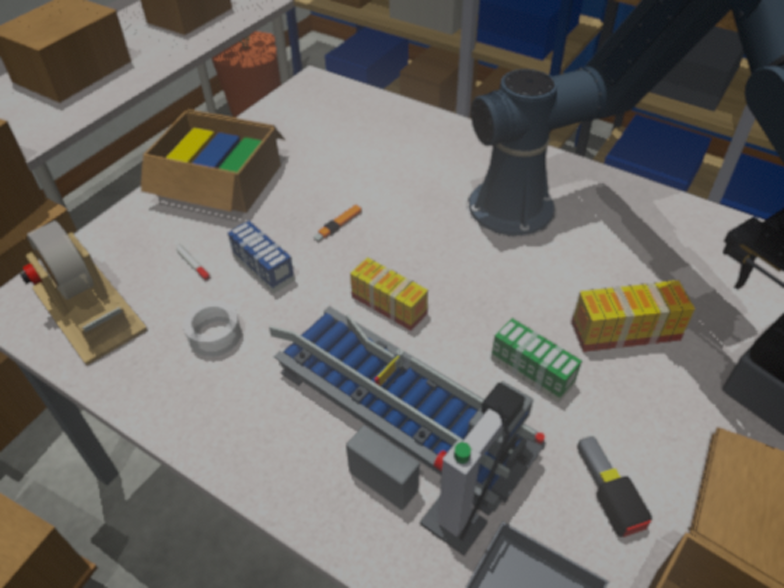

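View pics/top0.png

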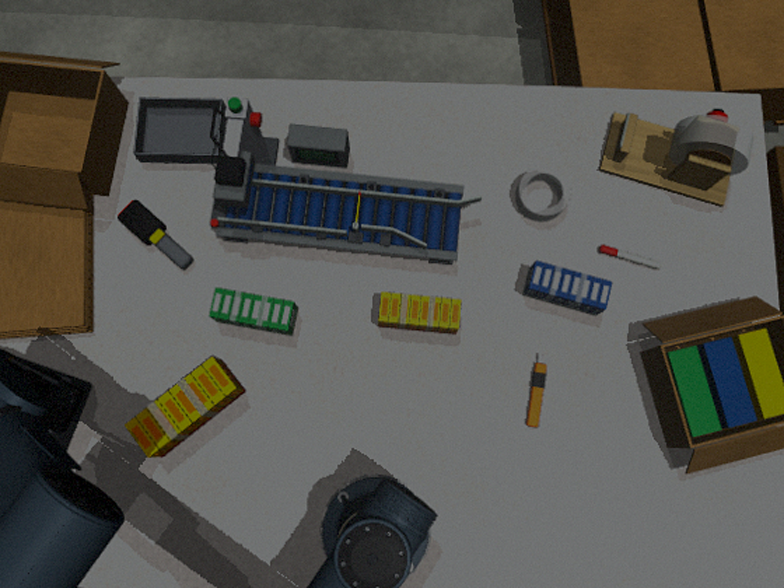

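Scene: the candidates for the yellow bundle in the top view (784x588 picture) are the small one at (418,312), the larger one at (185,405), and the yellow box in the carton at (760,370). The lane runs right to left, with its gate at (357,210), and the print head is at (232,175). Next is a close crop to check the size and measure.

```bash
python3 - <<'E'
from h import *
t=np.load("top0.npy")
save(t,"c1.png",(140,115,350,245),3.8)
s=np.load("scene0.npy"); save(s,"c2.png",(190,170,400,330),3.7)
E
```

```text
(no output)
```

View pics/c1.png

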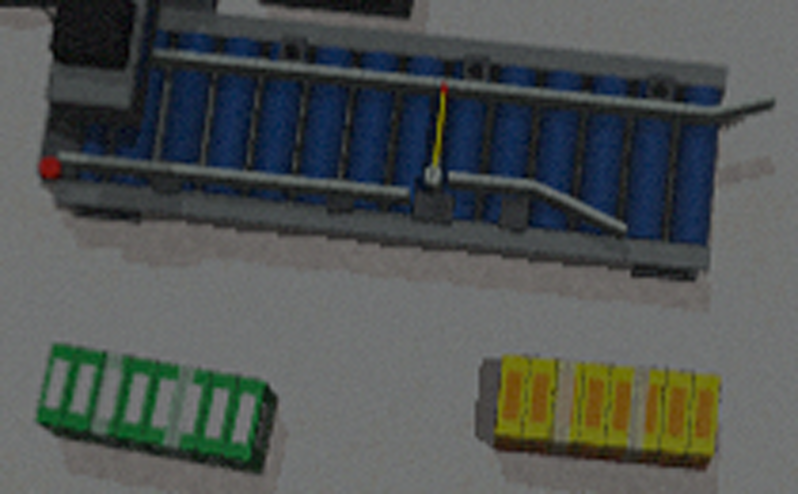

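View pics/c2.png

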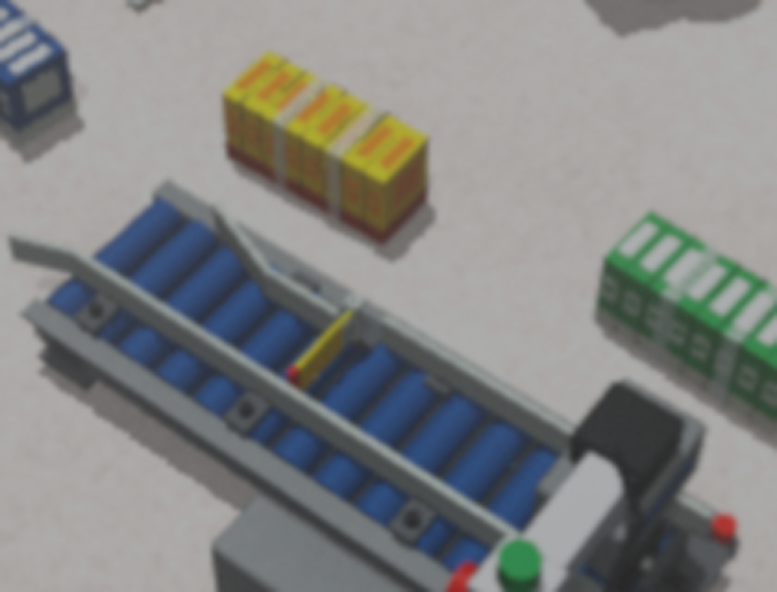

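```bash
python3 - <<'E'
from h import *
np.set_printoptions(precision=1,suppress=True)
T=lambda p:[(140+a/3.8,115+b/3.8) for a,b in p]
S=lambda p:[(190+a/3.7,170+b/3.7) for a,b in p]
for lab,c in (("bundle top",at_z("top",T([(500,355),(719,376),(711,456),(496,440)]),76)),
 ("bundle scene",at_z("scene",S([(270,53),(427,138),(385,182),(224,93)]),76))):
    print(lab,c,c.mean(0)); 
    print(np.linalg.norm(c-np.roll(c,-1,0),axis=1), np.arctan2(*(c[0]-c[1])[:2]),np.arctan2(*(c[3]-c[2])[:2]))
print("big",np.linalg.norm(np.diff(at_z("top",np.array([(125,428),(213,357),(243,388)])/1.4,76),axis=0),axis=1))
for lab,cam,p,z in (("tip","top",T([(443,87)]),95),("tip","scene",S([(293,374)]),84),("hinge","top",T([(432,174)]),105),("hinge","scene",S([(352,308)]),105),
 ("fence far/near","top",T([(155,55),(715,114)]),90),("fence sc","scene",S([(70,255),(500,530)]),90),
 ("guide bend,end","top",T([(533,185),(625,229)]),90),("guide sc","scene",S([(265,270),(213,207)]),90)):
    print(lab,cam,at_z(cam,p,z)[:,:2])
E
```

```text
Traceback (most recent call last):
  File "h.py", line 8, in at_z
    o,d=ray(cam,px); return o+d*((z-o[2])/d[:,2])[:,None]
        ~~~^^^^^^^^
  File "h.py", line 6, in ray
    return np.array(c["xyz"],float),np.c_[p,np.ones(len(p))]@np.array(c["rotation"],float).T
                                    ~~~~~~~~~~~~~~~~~~~~~~~~^~~~~~~~~~~~~~~~~~~~~~~~~~~~~~~~
ValueError: matmul: Input operand 1 has a mismatch in its core dimension 0, with gufunc signature (n?,k),(k,m?)->(n?,m?) (size 4 is different from 3)
```

Rotation is a quaternion.

```bash
sed -i 's/np.array(c\["rotation"\],float)/Rotation.from_quat(c["rotation"]).as_matrix()/; 1a from scipy.spatial.transform import Rotation' h.py; cat > m.py <<'E'
from h import *
np.set_printoptions(precision=1,suppress=True)
T=lambda p:[(140+a/3.8,115+b/3.8) for a,b in p]
S=lambda p:[(190+a/3.7,170+b/3.7) for a,b in p]
for lab,c in (("bundle top",at_z("top",T([(500,355),(719,376),(711,456),(496,440)]),76)),
 ("bundle scene",at_z("scene",S([(270,53),(427,138),(385,182),(224,93)]),76))):
    print(lab,c,c.mean(0)); 
    print(np.linalg.norm(c-np.roll(c,-1,0),axis=1), (c[0]-c[1])[:2],(c[3]-c[2])[:2])
print("big",np.linalg.norm(np.diff(at_z("top",np.array([(125,428),(213,357),(243,388)])/1.4,76),axis=0),axis=1))
for lab,cam,p,z in (("tip","top",T([(443,87)]),95),("tip","scene",S([(293,374)]),84),("hinge","top",T([(432,174)]),105),("hinge","scene",S([(352,308)]),105),
 ("fence far/near","top",T([(155,55),(715,114)]),90),("fence sc","scene",S([(70,255),(500,530)]),90),
 ("guide bend,end","top",T([(533,185),(625,229)]),90),("guide sc","scene",S([(265,270),(213,207)]),90)):
    print(lab,cam,at_z(cam,p,z)[:,:2])
E
python3 m.py
```

```text
bundle top [[ 463.    -2.3   76. ]
 [ 450.9 -162.5   76. ]
 [ 391.8 -156.9   76. ]
 [ 400.1   -0.9   76. ]] [426.5 -80.6  76. ]
[160.7  59.4 156.2  62.8] [ 12.  160.2] [  8.3 156. ]
bundle scene [[ 396.2 -148.5   76. ]
 [ 409.1    6.2   76. ]
 [ 464.6    2.5   76. ]
 [ 452.6 -154.1   76. ]] [430.6 -73.5  76. ]
[155.2  55.6 157.   56.7] [ -12.9 -154.7] [ -12.  -156.5]
big [214.6  85.5]
tip top [[660.6  44.6]]
tip scene [[652.3  44.4]]
hinge top [[590.5  50.2]]
hinge scene [[596.7  56.9]]
fence far/near top [[ 682.5  260.5]
 [ 646.3 -157.7]]
fence sc scene [[ 655.  -146.2]
 [ 685.9  224.3]]
guide bend,end top [[588.2 -23.7]
 [556.4 -91.8]]
guide sc scene [[591.5 -19.8]
 [563.1 -85.3]]
```

The measurements agree. The yellow bundle at about (428,-77) is 160x60, as described, and the other one is about 215x85. The lane origin is about (633,48), with travel along (0.085, 0.996). I'll go above the grasp, which is 35 mm behind the bundle's middle.

>>> {"method": "move_arm", "body": {"increments": [[[0.024,-0.04,-0.002],[0,0,-0.0826],0.087],[[0.024,-0.04,-0.002],[0,0,-0.0826],0.087],[[0.024,-0.04,-0.002],[0,0,-0.0826],0.087],[[0.024,-0.04,-0.002],[0,0,-0.0826],0.087],[[0.024,-0.04,-0.002],[0,0,-0.0826],0.087]]}}

```text
time_s: 0.72
ee_pos: [366.5, 373.0, 212.2]
tool_rot: [0.399, 0.917, -0.0, -0.0]
force: [0.6, -0.3, 0.1]
finger_gap: 1.001
grasp_force: 0.0
```

>>> {"method": "move_arm", "body": {"increments": [[[0.006,-0.0487,-0.003],[0,0,-0.0826],0.087],[[0.006,-0.0487,-0.003],[0,0,-0.0826],0.087],[[0.006,-0.0487,-0.003],[0,0,-0.0826],0.087],[[0.006,-0.0487,-0.003],[0,0,-0.0826],0.087],[[0.006,-0.0487,-0.003],[0,0,-0.0826],0.087]]}}

```text
time_s: 1.35
ee_pos: [396.0, 129.5, 197.4]
tool_rot: [0.578, 0.816, 0.0, 0.0]
force: [0.0, -0.2, 0.6]
finger_gap: 0.998
grasp_force: 0.0
```

>>> {"method": "move_arm", "body": {"increments": [[[0.006,-0.0487,-0.003],[0,0,-0.0826],0.087],[[0.006,-0.0487,-0.003],[0,0,-0.0826],0.087],[[0.006,-0.0487,-0.003],[0,0,-0.0826],0.087],[[0.006,-0.0487,-0.003],[0,0,-0.0826],0.087],[[0.006,-0.0487,-0.003],[0,0,-0.0826],0.087]]}}

```text
time_s: 1.98
ee_pos: [426.0, -114.1, 182.3]
tool_rot: [0.734, 0.68, 0.0, -0.0]
force: [0.6, -0.1, 0.7]
finger_gap: 0.999
grasp_force: 0.0
```

```bash
python3 - <<'E'
from h import *
i=get_image("scene"); save(i,"a1.png",(200,100,400,250),4)
o=status.get_obs(); print(o["ee_pos"],o["tool_rot"])
E
```

```text
[ 428.84003595 -120.38970122  182.50156446] [ 7.34962296e-01  6.78099000e-01 -4.54356244e-04  3.45871989e-03]
```

View pics/a1.png

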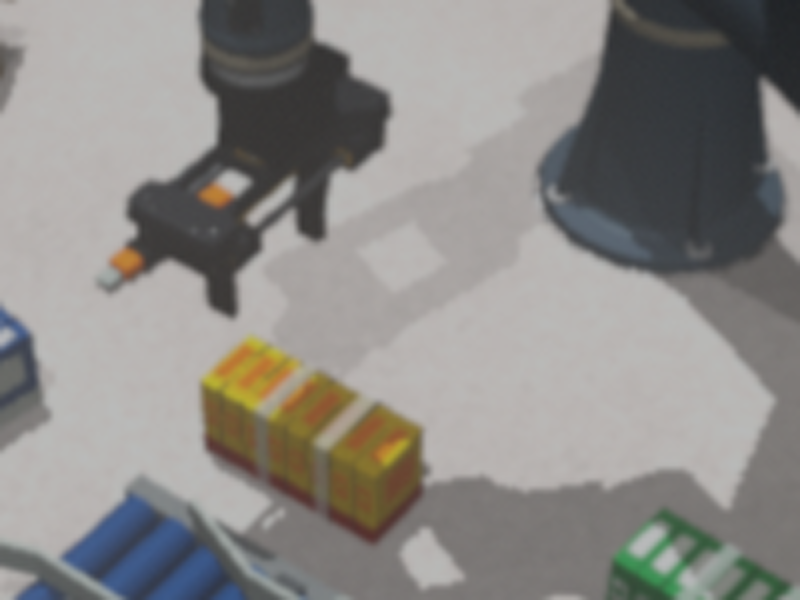

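The fingers, at (222,305) and (312,230) in the crop, straddle the rear part of the bundle. Going down.

>>> {"method": "move_arm", "body": {"increments": [[[0,0,0],[0,0,0],0.087],[[0,0,-0.025],[0,0,0],0.087],[[0,0,-0.025],[0,0,0],0.087],[[0,0,-0.025],[0,0,0],0.087],[[0,0,0],[0,0,0],0.087]]}}

```text
time_s: 2.65
ee_pos: [424.3, -110.3, 106.4]
tool_rot: [0.732, 0.682, -0.001, -0.003]
force: [-0.3, 0.1, 0.1]
finger_gap: 1.001
grasp_force: 0.0
```

>>> {"method": "move_arm", "body": {"increments": [[[0,0,-0.019],[0,0,0],0.087],[[0,0,-0.019],[0,0,0],0.087],[[0,0,-0.0175],[0,0,0],0.087],[[0,0,0],[0,0,0],0.087],[[0,0,0],[0,0,0],0.05]]}}

```text
time_s: 3.28
ee_pos: [426.6, -112.3, 53.0]
tool_rot: [0.732, 0.681, 0.0, 0.001]
force: [0.1, -0.4, 0.5]
finger_gap: 0.949
grasp_force: 0.0
```

>>> {"method": "move_arm", "body": {"increments": [[[0,0,0],[0,0,0],0.05],[[0,0,0],[0,0,0],0.05],[[0,0,0],[0,0,0],0.05],[[0,0,0],[0,0,0],0.05],[[0,0,0],[0,0,0],0.05]]}}

```text
time_s: 3.9
ee_pos: [427.0, -112.9, 52.6]
tool_rot: [0.733, 0.681, 0.0, 0.001]
force: [1.9, 0.3, 5.4]
finger_gap: 0.684
grasp_force: 30.0
```

>>> {"method": "move_arm", "body": {"increments": [[[0,0,0.015],[0,0,0],0.05],[[0,0,0.025],[0,0,0],0.05],[[0,0,0.03],[0,0,0],0.05],[[0,0,0.03],[0,0,0],0.05],[[0,0,0],[0,0,0],0.05]]}}

```text
time_s: 4.53
ee_pos: [426.6, -112.9, 152.9]
tool_rot: [0.732, 0.681, 0.0, 0.002]
force: [0.7, -0.9, -5.5]
finger_gap: 0.688
grasp_force: 30.0
```

>>> {"method": "move_arm", "body": {"increments": [[[0.02,-0.003,0],[0,0,-0.0025],0.05],[[0.04,-0.006,0],[0,0,-0.0025],0.05],[[0.05,-0.008,0],[0,0,-0.0025],0.05],[[0.045,-0.007,0],[0,0,-0.0025],0.05],[[0.029,-0.004,0],[0,0,-0.0026],0.05]]}}

```text
time_s: 5.15
ee_pos: [610.8, -140.6, 148.8]
tool_rot: [0.737, 0.676, -0.001, -0.001]
force: [-0.0, 0.8, -5.1]
finger_gap: 0.688
grasp_force: 30.0
```

>>> {"method": "move_arm", "body": {"increments": [[[0,0,0],[0,0,0],0.05],[[0,0,0],[0,0,0],0.05],[[0,0,0],[0,0,0],0.05],[[0,0,0],[0,0,0],0.05],[[0,0,0],[0,0,0],0.05]]}}

```text
time_s: 5.78
ee_pos: [609.8, -140.5, 152.3]
tool_rot: [0.737, 0.676, 0.0, 0.0]
force: [0.5, -0.2, -3.1]
finger_gap: 0.69
grasp_force: 30.0
```

```bash
python3 - <<'E'
from h import *
i=get_image("scene"); np.save("s2.npy",i); save(i,"a2.png",(190,150,350,270),5)
o=status.get_obs(); print(o["ee_pos"],o["tool_rot"],o["force"])
E
```

```text
[ 609.92739912 -140.55635881  152.30996142] [7.36745616e-01 6.76170007e-01 3.96558988e-05 1.32548133e-04] [-0.21263188  0.58957486 -4.83292793]
```

View pics/a2.png

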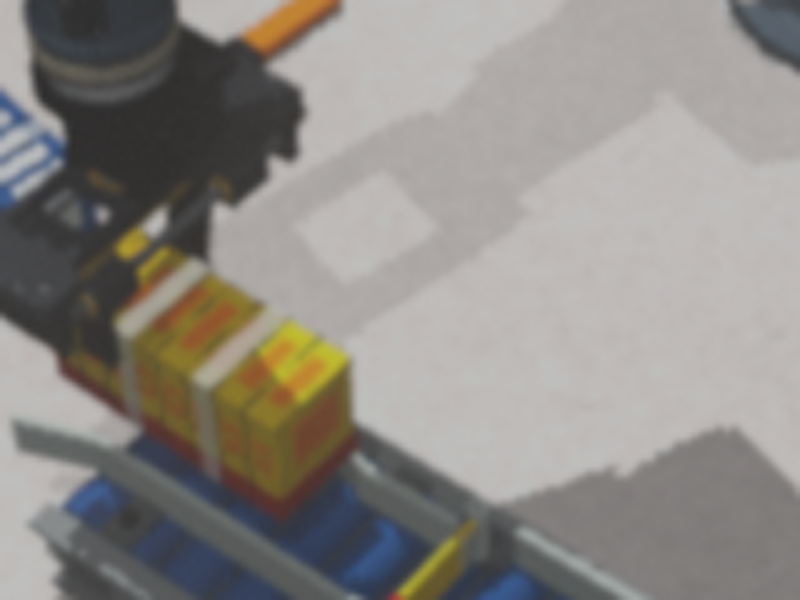

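```bash
python3 - <<'E'
from h import *
np.set_printoptions(precision=1,suppress=True)
C=lambda p:[(190+a/5,150+b/5) for a,b in p]
a=at_z("scene",C([(352,355),(270,418)]),175.7); b=at_z("scene",C([(357,435),(280,518)]),99.7); print(a,b)
# gate top: hinge end, tip in same picture
print(at_z("scene",C([(472,522),(400,597)]),100))
E
```

```text
[[589.6 -20.6 175.7]
 [644.9 -31.6 175.7]] [[581.4 -26.9  99.7]
 [647.7 -29.5  99.7]]
[[597.6  55.3 100. ]
 [656.2  50.  100. ]]
```

The bundle is held level. Its front is about 75 mm before the gate and its middle about 8 mm to the hinge side. I'll shift it 5 mm toward the fence and 4 mm back, then lower it.

>>> {"method": "move_arm", "body": {"increments": [[[0.0045,-0.0045,0],[0,0,0],0.05],[[0,0,-0.015],[0,0,0],0.05],[[0,0,-0.012],[0,0,0],0.05],[[0,0,-0.007],[0,0,0],0.05],[[0,0,0],[0,0,0],0.05]]}}

```text
time_s: 6.45
ee_pos: [613.9, -144.6, 116.8]
tool_rot: [0.737, 0.676, -0.001, -0.001]
force: [0.2, -0.3, -4.0]
finger_gap: 0.687
grasp_force: 30.0
```

>>> {"method": "move_arm", "body": {"increments": [[[0,0,-0.002],[0,0,0],0.05],[[0,0,-0.002],[0,0,0],0.05],[[0,0,-0.001],[0,0,0],0.05],[[0,0,0],[0,0,0],0.05],[[0,0,0],[0,0,0],0.05]]}}

```text
time_s: 7.08
ee_pos: [614.7, -145.0, 113.2]
tool_rot: [0.737, 0.676, 0.0, 0.0]
force: [0.4, -0.1, -4.4]
finger_gap: 0.685
grasp_force: 30.0
```

>>> {"method": "move_arm", "body": {"increments": [[[0,0,-0.0005],[0,0,0],0.05],[[0,0,-0.0005],[0,0,0],0.05],[[0,0,0],[0,0,0],0.05],[[0,0,0],[0,0,0],0.05],[[0,0,0],[0,0,0],0.05]]}}

```text
time_s: 7.7
ee_pos: [614.7, -145.2, 112.6]
tool_rot: [0.737, 0.676, 0.0, 0.0]
force: [-1.8, 0.8, 3.9]
finger_gap: 0.683
grasp_force: 30.0
```

>>> {"method": "move_arm", "body": {"increments": [[[0,0,0],[0,0,0],0.07],[[0,0,0],[0,0,0],0.07],[[0,0,0],[0,0,0],0.07],[[0,0,0],[0,0,0],0.07],[[0,0,0],[0,0,0],0.07]]}}

```text
time_s: 8.32
ee_pos: [614.6, -145.0, 112.0]
tool_rot: [0.737, 0.676, 0.0, -0.0]
force: [-0.8, -0.2, -0.5]
finger_gap: 0.806
grasp_force: 0.0
```

```bash
python3 - <<'E'
from h import *
i=get_image("scene"); np.save("s3.npy",i); save(i,"a3.png",(190,170,340,285),5.2)
E
```

```text
(no output)
```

View pics/a3.png

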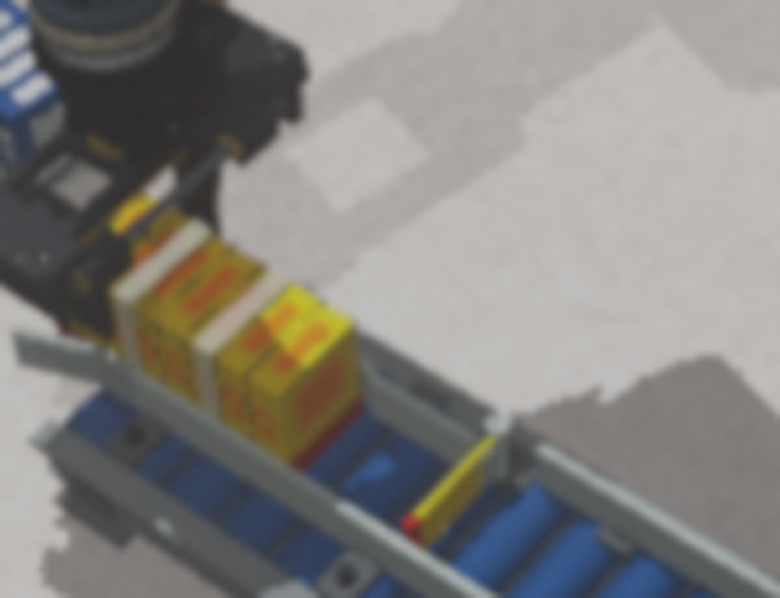

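The bundle stands on the rollers between fence and guide with the gate shut, its front at (300,460) and the gate tip at (412,525) in the crop. Now regrip and draw it to the fence.

>>> {"method": "move_arm", "body": {"increments": [[[0,0,0.0005],[0,0,0],0.05],[[0,0,0],[0,0,0],0.05],[[0,0,0],[0,0,0],0.05],[[0.001,0,0],[0,0,0],0.05],[[0.001,0,0],[0,0,0],0.05]]}}

```text
time_s: 9.0
ee_pos: [615.2, -144.9, 112.6]
tool_rot: [0.736, 0.676, -0.001, -0.001]
force: [-4.6, -0.4, 4.7]
finger_gap: 0.689
grasp_force: 30.0
```

>>> {"method": "move_arm", "body": {"increments": [[[0.0005,0,0],[0,0,0],0.05],[[0.0005,0,0],[0,0,0],0.05],[[0,0,0],[0,0,0],0.05],[[0,0,0],[0,0,0],0.05],[[0,0,0],[0,0,0],0.05]]}}

```text
time_s: 9.62
ee_pos: [617.2, -144.8, 112.6]
tool_rot: [0.737, 0.676, -0.0, -0.001]
force: [-4.2, 1.3, 4.8]
finger_gap: 0.686
grasp_force: 30.0
```

>>> {"method": "move_arm", "body": {"increments": [[[0,0,0.0004],[0,0,0],0.05],[[0.001,0,0],[0,0,0],0.05],[[0.001,0,0],[0,0,0],0.05],[[0,0,0],[0,0,0],0.05],[[0,0,0],[0,0,0],0.05]]}}

```text
time_s: 10.25
ee_pos: [619.3, -145.0, 112.6]
tool_rot: [0.737, 0.676, -0.0, -0.0]
force: [-4.7, 0.1, 0.5]
finger_gap: 0.685
grasp_force: 30.0
```

>>> {"method": "move_arm", "body": {"increments": [[[0.0007,0,0],[0,0,0],0.05],[[0.0007,0,0],[0,0,0],0.05],[[0,0,0],[0,0,0],0.05],[[0,0,0],[0,0,0],0.05],[[0,0,0],[0,0,0],0.05]]}}

```text
time_s: 10.88
ee_pos: [619.5, -145.1, 112.7]
tool_rot: [0.736, 0.677, -0.001, -0.001]
force: [-6.8, -0.3, 0.9]
finger_gap: 0.688
grasp_force: 30.0
```

At the fence (6.8 N). Moving along the lane toward the gate.

>>> {"method": "move_arm", "body": {"increments": [[[0.0007,0.008,0],[0,0,0],0.05],[[0.0007,0.008,0],[0,0,0],0.05],[[0.0007,0.008,0],[0,0,0],0.05],[[0.0007,0.008,0],[0,0,0],0.05],[[0.0006,0.008,0],[0,0,0],0.05]]}}

```text
time_s: 11.5
ee_pos: [622.9, -105.8, 112.7]
tool_rot: [0.736, 0.677, -0.002, -0.001]
force: [-6.9, -3.5, 1.7]
finger_gap: 0.686
grasp_force: 30.0
```

>>> {"method": "move_arm", "body": {"increments": [[[0.0006,0.007,0],[0,0,0],0.05],[[0.0006,0.007,0],[0,0,0],0.05],[[0.0004,0.005,0],[0,0,0],0.05],[[0.0004,0.005,0],[0,0,0],0.05],[[0.0004,0.005,0],[0,0,0],0.05]]}}

```text
time_s: 12.12
ee_pos: [625.4, -76.8, 112.7]
tool_rot: [0.736, 0.677, -0.002, -0.001]
force: [-6.7, -2.2, 2.0]
finger_gap: 0.687
grasp_force: 30.0
```

>>> {"method": "move_arm", "body": {"increments": [[[0.0003,0.004,0],[0,0,0],0.05],[[0.0003,0.004,0],[0,0,0],0.05],[[0.0003,0.004,0],[0,0,0],0.05],[[0.0004,0.004,0],[0,0,0],0.05],[[0.0004,0.004,0],[0,0,0],0.05]]}}

```text
time_s: 12.75
ee_pos: [627.1, -58.9, 112.9]
tool_rot: [0.736, 0.677, -0.003, 0.001]
force: [-8.5, -9.3, 3.0]
finger_gap: 0.687
grasp_force: 30.0
```

>>> {"method": "move_arm", "body": {"increments": [[[0.0003,0.004,0],[0,0,0],0.05],[[0.0003,0.004,0],[0,0,0],0.05],[[0.0003,0.004,0],[0,0,0],0.05],[[0.0004,0.004,0],[0,0,0],0.05],[[0.0004,0.004,0],[0,0,0],0.05]]}}

```text
time_s: 13.38
ee_pos: [628.8, -38.9, 112.8]
tool_rot: [0.736, 0.677, -0.003, 0.001]
force: [-7.5, -7.8, 2.1]
finger_gap: 0.692
grasp_force: 30.0
```

>>> {"method": "move_arm", "body": {"increments": [[[0.0003,0.004,0],[0,0,0],0.05],[[0.0003,0.004,0],[0,0,0],0.05],[[0.0003,0.004,0],[0,0,0],0.05],[[0.0004,0.004,0],[0,0,0],0.05],[[0.0004,0.004,0],[0,0,0],0.05]]}}

```text
time_s: 14.0
ee_pos: [630.6, -18.1, 112.8]
tool_rot: [0.736, 0.677, -0.002, 0.0]
force: [-6.9, -6.7, 1.8]
finger_gap: 0.687
grasp_force: 30.0
```

>>> {"method": "move_arm", "body": {"increments": [[[0.0003,0.004,0],[0,0,0],0.05],[[0.0003,0.004,0],[0,0,0],0.05],[[0.0003,0.004,0],[0,0,0],0.05],[[0.0004,0.004,0],[0,0,0],0.05],[[0.0004,0.004,0],[0,0,0],0.05]]}}

```text
time_s: 14.62
ee_pos: [632.2, 2.3, 112.7]
tool_rot: [0.736, 0.677, -0.002, 0.0]
force: [-6.9, -5.4, 2.9]
finger_gap: 0.691
grasp_force: 30.0
```

>>> {"method": "move_arm", "body": {"increments": [[[0.0004,0.005,0],[0,0,0],0.05],[[0.0004,0.005,0],[0,0,0],0.05],[[0.0004,0.005,0],[0,0,0],0.05],[[0.0005,0.005,0],[0,0,0],0.05],[[0.0004,0.005,0],[0,0,0],0.05]]}}

```text
time_s: 15.25
ee_pos: [634.4, 27.6, 112.7]
tool_rot: [0.736, 0.677, -0.002, -0.0]
force: [-6.5, -4.8, 1.9]
finger_gap: 0.686
grasp_force: 30.0
```

>>> {"method": "move_arm", "body": {"increments": [[[0.0005,0.006,0],[0,0,0],0.05],[[0.0005,0.006,0],[0,0,0],0.05],[[0.0005,0.006,0],[0,0,0],0.05],[[0.0005,0.006,0],[0,0,0],0.05],[[0.0006,0.006,0],[0,0,0],0.05]]}}

```text
time_s: 15.88
ee_pos: [637.0, 57.9, 112.7]
tool_rot: [0.736, 0.677, -0.002, -0.0]
force: [-5.8, -4.7, 2.0]
finger_gap: 0.69
grasp_force: 30.0
```

>>> {"method": "move_arm", "body": {"increments": [[[0.0005,0.006,0],[0,0,0],0.05],[[0.0005,0.006,0],[0,0,0],0.05],[[0.0005,0.006,0],[0,0,0],0.05],[[0.0005,0.006,0],[0,0,0],0.05],[[0.0006,0.006,0],[0,0,0],0.05]]}}

```text
time_s: 16.5
ee_pos: [639.6, 88.0, 112.7]
tool_rot: [0.736, 0.677, -0.002, -0.0]
force: [-6.3, -3.9, 2.1]
finger_gap: 0.689
grasp_force: 30.0
```

>>> {"method": "move_arm", "body": {"increments": [[[0.0005,0.006,0],[0,0,0],0.05],[[0.0005,0.006,0],[0,0,0],0.05],[[0.0005,0.006,0],[0,0,0],0.05],[[0.0005,0.006,0],[0,0,0],0.05],[[0.0006,0.006,0],[0,0,0],0.05]]}}

```text
time_s: 17.12
ee_pos: [642.2, 118.0, 112.7]
tool_rot: [0.736, 0.677, -0.002, -0.0]
force: [-7.0, -5.0, 1.8]
finger_gap: 0.69
grasp_force: 30.0
```

>>> {"method": "move_arm", "body": {"increments": [[[0.0005,0.006,0],[0,0,0],0.05],[[0.0005,0.006,0],[0,0,0],0.05],[[0.0004,0.005,0],[0,0,0],0.05],[[0.0004,0.004,0],[0,0,0],0.05],[[0.0003,0.004,0],[0,0,0],0.05]]}}

```text
time_s: 17.75
ee_pos: [644.3, 143.0, 112.7]
tool_rot: [0.736, 0.677, -0.002, -0.0]
force: [-6.0, -4.4, 1.9]
finger_gap: 0.686
grasp_force: 30.0
```

>>> {"method": "move_arm", "body": {"increments": [[[0.0003,0.003,0],[0,0,0],0.05],[[0.0003,0.003,0],[0,0,0],0.05],[[0.0002,0.003,0],[0,0,0],0.05],[[0.0002,0.003,0],[0,0,0],0.05],[[0.0002,0.002,0],[0,0,0],0.05]]}}

```text
time_s: 18.38
ee_pos: [645.6, 157.2, 112.7]
tool_rot: [0.736, 0.677, -0.002, -0.0]
force: [-5.9, -3.9, 2.5]
finger_gap: 0.69
grasp_force: 30.0
```

>>> {"method": "move_arm", "body": {"increments": [[[0.0002,0.002,0],[0,0,0],0.05],[[0.0002,0.002,0],[0,0,0],0.05],[[0.0001,0.0015,0],[0,0,0],0.05],[[0.0001,0.0015,0],[0,0,0],0.05],[[0.0001,0.001,0],[0,0,0],0.05]]}}

```text
time_s: 19.0
ee_pos: [646.2, 165.2, 112.7]
tool_rot: [0.736, 0.677, -0.002, -0.0]
force: [-6.6, -4.9, 2.1]
finger_gap: 0.69
grasp_force: 30.0
```

>>> {"method": "move_arm", "body": {"increments": [[[0.0001,0.001,0],[0,0,0],0.05],[[0.0001,0.001,0],[0,0,0],0.05],[[0.0001,0.001,0],[0,0,0],0.05],[[0,0.001,0],[0,0,0],0.05],[[0.0001,0.001,0],[0,0,0],0.05]]}}

```text
time_s: 19.62
ee_pos: [646.6, 170.2, 112.7]
tool_rot: [0.736, 0.677, -0.002, -0.0]
force: [-5.6, -4.1, 2.9]
finger_gap: 0.689
grasp_force: 30.0
```

>>> {"method": "move_arm", "body": {"increments": [[[0.0001,0.001,0],[0,0,0],0.05],[[0.0001,0.001,0],[0,0,0],0.05],[[0.0001,0.001,0],[0,0,0],0.05],[[0,0.001,0],[0,0,0],0.05],[[0.0001,0.001,0],[0,0,0],0.05]]}}

```text
time_s: 20.25
ee_pos: [647.0, 175.3, 112.7]
tool_rot: [0.736, 0.677, -0.002, -0.0]
force: [-4.5, -3.4, 2.3]
finger_gap: 0.685
grasp_force: 30.0
```

>>> {"method": "move_arm", "body": {"increments": [[[0.0001,0.001,0],[0,0,0],0.05],[[0.0001,0.001,0],[0,0,0],0.05],[[0.0001,0.001,0],[0,0,0],0.05],[[0.0001,0.001,0],[0,0,0],0.05],[[0.0001,0.001,0],[0,0,0],0.05]]}}

```text
time_s: 20.88
ee_pos: [647.5, 180.2, 112.7]
tool_rot: [0.736, 0.677, -0.002, -0.0]
force: [-5.6, -3.8, 2.9]
finger_gap: 0.688
grasp_force: 30.0
```

>>> {"method": "move_arm", "body": {"increments": [[[0.0001,0.0006,0],[0,0,0],0.05],[[0,0.0006,0],[0,0,0],0.05],[[0.0001,0.0006,0],[0,0,0],0.05],[[0,0.0006,0],[0,0,0],0.05],[[0.0001,0.0006,0],[0,0,0],0.05]]}}

```text
time_s: 21.5
ee_pos: [647.7, 183.2, 112.7]
tool_rot: [0.736, 0.677, -0.002, -0.0]
force: [-6.2, -3.9, 3.2]
finger_gap: 0.685
grasp_force: 30.0
```

>>> {"method": "move_arm", "body": {"increments": [[[0.0001,0.0006,0],[0,0,0],0.05],[[0,0.0006,0],[0,0,0],0.05],[[0.0001,0.0006,0],[0,0,0],0.05],[[0,0.0006,0],[0,0,0],0.05],[[0.0001,0.0006,0],[0,0,0],0.05]]}}

```text
time_s: 22.12
ee_pos: [648.0, 186.2, 112.7]
tool_rot: [0.736, 0.677, -0.002, -0.0]
force: [-6.7, -4.3, 2.6]
finger_gap: 0.682
grasp_force: 30.0
```

>>> {"method": "move_arm", "body": {"increments": [[[0.0001,0.0006,0],[0,0,0],0.05],[[0,0.0006,0],[0,0,0],0.05],[[0.0001,0.0006,0],[0,0,0],0.05],[[0,0.0006,0],[0,0,0],0.05],[[0.0001,0.0006,0],[0,0,0],0.05]]}}

```text
time_s: 22.75
ee_pos: [648.2, 189.2, 112.7]
tool_rot: [0.736, 0.677, -0.002, -0.001]
force: [-5.9, -3.3, 2.9]
finger_gap: 0.685
grasp_force: 30.0
```

>>> {"method": "move_arm", "body": {"increments": [[[0.0001,0.0006,0],[0,0,0],0.05],[[0,0.0006,0],[0,0,0],0.05],[[0.0001,0.0006,0],[0,0,0],0.05],[[0,0.0006,0],[0,0,0],0.05],[[0.0001,0.0006,0],[0,0,0],0.05]]}}

```text
time_s: 23.38
ee_pos: [648.5, 192.1, 112.7]
tool_rot: [0.736, 0.677, -0.002, -0.0]
force: [-6.7, -4.8, 3.2]
finger_gap: 0.692
grasp_force: 30.0
```

>>> {"method": "move_arm", "body": {"increments": [[[0.0001,0.0006,0],[0,0,0],0.05],[[0,0.0006,0],[0,0,0],0.05],[[0.0001,0.0006,0],[0,0,0],0.05],[[0,0.0006,0],[0,0,0],0.05],[[0.0001,0.0006,0],[0,0,0],0.05]]}}

```text
time_s: 24.0
ee_pos: [648.7, 193.7, 112.8]
tool_rot: [0.736, 0.677, -0.003, 0.0]
force: [-6.5, -8.5, 3.0]
finger_gap: 0.686
grasp_force: 30.0
```

Solid contact begins. Pressing a little more.

>>> {"method": "move_arm", "body": {"increments": [[[0,0.0005,0],[0,0,0],0.05],[[0,0.0005,0],[0,0,0],0.05],[[0,0.0003,0],[0,0,0],0.05],[[0,0,0],[0,0,0],0.05],[[0,0,0],[0,0,0],0.05]]}}

```text
time_s: 24.62
ee_pos: [648.8, 194.0, 112.8]
tool_rot: [0.736, 0.677, -0.004, 0.001]
force: [-6.6, -10.2, 4.9]
finger_gap: 0.686
grasp_force: 30.0
```

>>> {"method": "move_arm", "body": {"increments": [[[0,0.0005,0],[0,0,0],0.05],[[0,0.0005,0],[0,0,0],0.05],[[0,0.0004,0],[0,0,0],0.05],[[0,0,0],[0,0,0],0.05],[[0,0,0],[0,0,0],0.05]]}}

```text
time_s: 25.25
ee_pos: [648.8, 194.3, 112.8]
tool_rot: [0.736, 0.677, -0.004, 0.001]
force: [-6.8, -12.4, 4.1]
finger_gap: 0.685
grasp_force: 30.0
```

Pressed at roughly 8–10 N. I'll ease the stored force, then let go.

>>> {"method": "move_arm", "body": {"increments": [[[0,-0.001,0],[0,0,0],0.05],[[-0.0005,-0.001,-0.0003],[0,0,0],0.05],[[-0.0005,-0.0005,-0.0003],[0,0,0],0.05],[[0,0,0],[0,0,0],0.05],[[0,0,0],[0,0,0],0.05]]}}

```text
time_s: 25.88
ee_pos: [648.7, 194.2, 112.7]
tool_rot: [0.736, 0.677, -0.002, 0.001]
force: [-4.8, -6.7, 3.6]
finger_gap: 0.686
grasp_force: 30.0
```

>>> {"method": "move_arm", "body": {"increments": [[[-0.0005,-0.0005,0.0005],[0,0,0],0.05],[[0,0,0.0003],[0,0,0],0.05],[[0,0,0],[0,0,0],0.075],[[0,0,0],[0,0,0],0.075],[[0,0,0],[0,0,0],0.075]]}}

```text
time_s: 26.5
ee_pos: [649.9, 196.3, 113.5]
tool_rot: [0.737, 0.676, 0.001, 0.0]
force: [-0.2, -0.8, 0.1]
finger_gap: 0.849
grasp_force: 0.0
```

>>> {"method": "move_arm", "body": {"increments": [[[0,0,0],[0,0,0],0.075],[[0,0,0.005],[0,0,0],0.075],[[0,0,0.015],[0,0,0],0.075],[[0,0,0.025],[0,0,0],0.075],[[0,0,0.03],[0,0,0],0.075]]}}

```text
time_s: 27.12
ee_pos: [648.8, 195.7, 189.6]
tool_rot: [0.737, 0.676, 0.0, 0.0]
force: [0.4, 0.6, -0.3]
finger_gap: 0.864
grasp_force: 0.0
```

>>> {"method": "move_arm", "body": {"increments": [[[-0.01,-0.03,0.03],[0,0,0],0.075],[[-0.02,-0.04,0.03],[0,0,0],0.075],[[-0.04,-0.04,0.03],[0,0,0],0.075],[[-0.04,-0.04,0.02],[0,0,0],0.075],[[-0.04,-0.04,0],[0,0,0],0.075]]}}

```text
time_s: 27.75
ee_pos: [500.0, 5.2, 300.7]
tool_rot: [0.737, 0.676, 0.002, 0.003]
force: [0.2, -0.6, 0.6]
finger_gap: 0.861
grasp_force: 0.0
```

```bash
python3 - <<'E'
from h import *
i=get_image("top"); j=get_image("scene"); np.save("t9.npy",i); np.save("s9.npy",j)
a=cv2.resize(i[120:190,140:270],None,fx=5,fy=5,interpolation=cv2.INTER_CUBIC)
b=cv2.resize(j[210:345,220:400],None,fx=3.6,fy=3.6,interpolation=cv2.INTER_CUBIC)
a=cv2.resize(i[120:190,140:260],(620,362),interpolation=cv2.INTER_CUBIC)
b=cv2.resize(j[210:340,220:400],(329,237),interpolation=cv2.INTER_CUBIC)
out=np.zeros((600,620,3),np.uint8); out[:362]=np.clip(a*1.6,0,255); out[362:599,:329]=b
save(out,"f.png")
E
```

```text
(no output)
```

View pics/f.png

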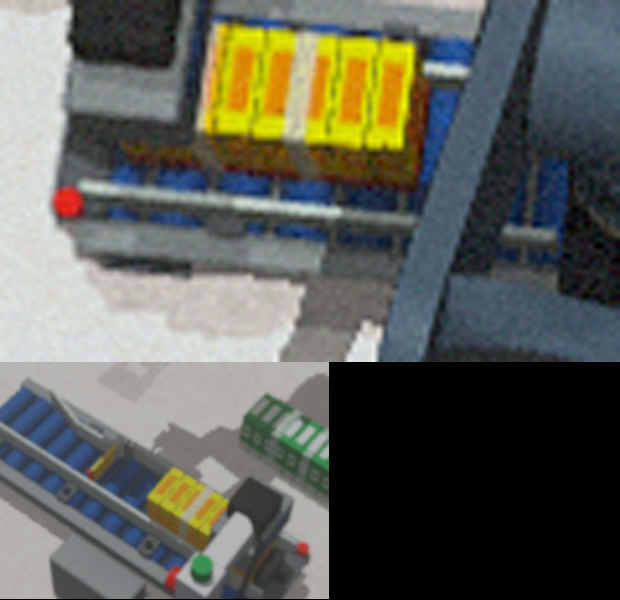

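The bundle is flush with the fence with its front under the head, and the gate is shut behind it, with the gate tip at (92,472) in the lower inset. The fingers let go with the tool springing forward, so nothing pulled the bundle back. Handing in.

>>> {"method": "move_arm", "body": {"increments": [[[0,0,0],[0,0,0],0.075],[[0,0,0],[0,0,0],0.075],[[0,0,0],[0,0,0],0.075],[[0,0,0],[0,0,0],0.075],[[0,0,0],[0,0,0],0.075]]}}

```text
time_s: 28.48
ee_pos: [499.9, 7.0, 297.2]
tool_rot: [0.736, 0.676, -0.0, -0.0]
force: [0.2, 0.1, 0.3]
finger_gap: 0.864
grasp_force: 0.0
```

```bash
python3 - <<'E'
from h import *
j=get_image("scene").astype(float); s=np.load("s9.npy").astype(float)
w=lambda a:np.float32(a[265:315,295:350].mean(2))
print(cv2.phaseCorrelate(w(s),w(j)))
print(manip.job_done())
E
```

```text
((-0.12547493352799677, 0.2683818136431775), 0.945279381553332)
the job is handed in; nothing more can be done
None
```

I handed the job in at about 28.5 s: the yellow bundle was pressed home at an estimated 8–10 N, stands flush with the fence, and the gate is shut behind it. Whether the switch pad stayed in after release was not measured, and no verdict came back.

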